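Free the lens clamp with the unknown thread

TASK

On the optical table, loosen the grey bar-shaped thumb knob that clamps the fork of the lens mount (the round lens, not the square mirror). Nobody knows whether its thread is right- or left-handed: try it, feel which way it gives, and turn it that way to its stop, about a sixth of a turn, then let go. Leave the mirror mount's knob as it is.

Things in the scene. Friction and masses are not known exactly. Their poses are not given: they have to be found in the camera images.
- lens_mount: Lens mount, fixed to the table: flat aluminium fork 165 x 44 x 10 mm with a black post and, on top, a round lens 56 mm across in a black ring, top at 168 mm. The origin is at table height under the clamping knob's axis; the fork runs along the mount's +x from 25 mm behind the origin to 140 mm ahead of it and the post stands 120 mm from the origin along +x. The knob that clamps it stands over the origin.
- screw_a_grip (a point): Grey bar-shaped thumb knob 46 mm long, 14 mm wide, 34 mm high (from 24 to 58 mm above the table) on a 14 mm steel stem, upright over a 30 mm washer. The point is on the vertical screw axis, 42 mm above the table, in the middle of the bar; its x axis runs along the bar's length, y across its 14 mm width, z up. It looks just like the other knob; either knob may be on either fork.
- screw_b_grip (a point): Grey bar-shaped thumb knob 46 mm long, 14 mm wide, 34 mm high (from 24 to 58 mm above the table) on a 14 mm steel stem, upright over a 30 mm washer. The point is on the vertical screw axis, 42 mm above the table, in the middle of the bar; its x axis runs along the bar's length, y across its 14 mm width, z up. It looks just like the other knob; either knob may be on either fork.
- screw_a (a joint): Turn of the knob of screw_a_grip about its vertical axis (rad), positive counter-clockwise seen from above; 0 at the start, where it is tight. It turns one way only, with light friction (under 0.1 N m), up to a firm stop 1.05 rad (60 degrees) away, and stays where it is left; the other way is a firm stop at once. Which way is not known beforehand: its thread may be right- or left-handed, and the two knobs need not be alike.
- screw_b (a joint): Turn of the knob of screw_b_grip about its vertical axis (rad), positive counter-clockwise seen from above; 0 at the start, where it is tight. It turns one way only, with light friction (under 0.1 N m), up to a firm stop 1.05 rad (60 degrees) away, and stays where it is left; the other way is a firm stop at once. Which way is not known beforehand: its thread may be right- or left-handed, and the two knobs need not be alike.
Mind the look-alikes: they are no part of the job. What is shaped like the lens_mount but orange or yellow is not meant.

How it is judged:
By the outcome, as a careful person would: the job done as asked, in the order asked, and still so for the second after the job is handed in, with the robot touching nothing.
It also fails if it takes over 32 s, if anything falls off the work surface, if the arm or the gripper's body presses on something with over 40 N, if the wrist force passes 120 N, or if a joint passes its speed limit or range.

ROBOT

A 7-joint arm with a two-finger parallel gripper is mounted at the origin on the work surface. World frame = base frame: x ahead of the robot, y to its left, z up, the work surface at z = 0. Lengths are in m, angles in rad, forces in N, time in s.
With the tool pointing down it reaches from about 0.425 to 0.875 m from the base axis. Payload 8.4 kg.
Tool frame: the origin (TCP) lies at the very end of the fingers, on their centre line; the grasp point (between the pads) lies r.tcp_to_grasp behind it (r.tcp_to_grasp is the distance from the TCP to the grasp point, in m); z points along the fingers, x is the direction in which the jaws open and shut, and the axes are right-handed (so a half turn about z gives the same grasp; the last joint's range is limited). The gripper opens to 87 mm and grips with 3 to 60 N. Pads are 19 mm wide; open, the fingers measure 117 mm over their backs; the gripper's body (75 mm by 190 mm) begins 51 mm behind the grasp point.
Start: joints at [-1.237, 0.333, 0.04, 1.465, -0.013, 1.343, -0.059], TCP at [0.273, 0.59, 0.223] pointing down, gripper open.
Joint ranges: [-2.58, 2.58], [-0.38, 2.09], [-1.3, 1.39], [0.25, 2.4], [-1.5, 4.64], [0.08, 2.09], [-2.65, 2.65]. Speed limits (rad/s): [2.22, 2.22, 2.79, 2.79, 3.14, 3.14, 3.14].

INTERFACE

Orientations are given as a unit quaternion [w, x, y, z].
In Python, from station import r gives the robot as it stands. The module is installed in compiled form; this text tells all that it offers.
- The arm moves only by the tool arm_command, never from a script. Its argument "moves" is one flat list of numbers, 4 for each row, row after row: the shift along the tool's x, y, z in units of 50 mm (1.0 is 50 mm), then the turn about the tool's z in units of 10 degrees (1.0 is 10 degrees). A call has 1 to 12 rows; each row shifts and turns the pose as measured when the row begins, along the tool's axes as they then stand; what a row does not reach is not made up. A row lasts 1/8 s, in which the tool goes at most 62.5 mm and 10.7 degrees, less where a joint would pass 70% of its speed; a pose out of reach is approached as far as the arm can. A call is refused whole if a number of a shift passes 1 or a number of a turn 1, either way. A call with a gripper value outside its range is refused whole. "jaw" is the finger opening in mm, from 0 to 87, set as the call begins (left out, the last holds). The fingers move at their own pace and stop on an object; the grip force is fixed at half the most. Time passes only in rows, so rows that do not move let the fingers close. It gives the time, the measured TCP pose, the force and the opening at its end, in the units of the state.
- r.get_obs(): the state, without advancing time (a new reading comes with each control period).
- r.capture(name): name is "side" or "top"; returns (picture, depth): 400x640x3 uint8, blue, green, red; 400x640 float32, m along the optical axis (not along the pixel's ray), 0 where there is no reading.
- r.camera_params(name): a dict with "fovy" (degrees; the focal length in pixels is half the picture's height over the tangent of half this angle, whatever the lens; pixels are square), "cx", "cy" (the principal point, pixels), "k1" (the pictures are not rectified: a ray, as slopes to the right and down, at radius r is drawn at 1 + k1 r^2 times it, then the intrinsics apply), "world_to_cam" (4x4, takes a point from world to camera coordinates). Camera axes: x right, y up, looking along -z (the intrinsics and any distortion apply to the point x, -y, -z); pixel columns grow to the right and rows downward; lengths in m; the calibration is good to about 2 mm. A picture is of the moment at which its call begins. camera_params takes no time and is no camera call.
- r.sign_off(): hands the job in, once; it reports no verdict.
The state is a dict: "t": time; "qpos": joint angles; "dq": joint speeds; "effort": joint torques, N m; "eef_pos": TCP position; "eef_rot": TCP orientation; "ft_force": force on the tool from outside, world axes, zero at the start; "moment": the same for the moment, N m; "finger_gap": finger opening in m.
Only numpy, scipy, OpenCV 4.12 (cv2) and the standard library are available. Lean on these libraries where they do the work, as an engineer would, in place of code of your own. Each camera call takes 0.05 s, during which the arm holds its last target. There are 200 camera calls.

## Working session

There is one attempt and no reset: what is moved stays moved. The work goes in short steps, Python scripts to look and compute and a tool call to move; the robot and the scene stay as the last step left them, time stands still between calls to the robot, and variables do not carry over. Pictures are saved under pics/ and viewed, about 8 in all and at most 12, crops included, and the job is handed in when it is done.

Besides the shell and the picture viewer there is one more tool, called after "Call:" by a JSON object that holds its "name" and its "arguments". arm_command: Moves the arm, as the interface text tells. Its arguments: {"type":"object","properties":{"moves":{"type":"array"},"jaw":{"type":"number"}},"required":["moves"]}

```bash
mkdir -p pics; cat > h.py <<'E'
import numpy as np, cv2
from station import r
def K(n):
    p=r.camera_params(n); f=200/np.tan(np.radians(p["fovy"])/2); return p,f
def points(n,depth):
    p,f=K(n); v,u=np.mgrid[0:400,0:640]
    xd=(u-p["cx"])/f; yd=(v-p["cy"])/f; x,y=xd.copy(),yd.copy()
    for _ in range(15):
        s=1+p["k1"]*(x*x+y*y); x,y=xd/s,yd/s
    P=np.stack([x*depth,-y*depth,-depth,np.ones_like(depth)],-1)
    W=P@np.linalg.inv(np.array(p["world_to_cam"])).T
    return W[...,:3]
E
python3 - <<'E'
from h import *
for n in("top","side"):
    im,d=r.capture(n); cv2.imwrite(f"pics/{n}0.png",im); np.savez(f"{n}0.npz",im=im,d=d)
    p,f=K(n); print(n,f,p["k1"],np.linalg.inv(np.array(p["world_to_cam"]))[:3,3])
o=r.get_obs(); print(o["t"],o["eef_pos"],o["eef_rot"],o["ft_force"],r.tcp_to_grasp)
E
```

```text
top 397.99471910714715 -0.05277098295394114 [ 0.34912762 -0.05531396  0.86343467]
side 515.9634761364175 -0.01691694702615001 [ 0.13877953 -1.18504819  0.7852223 ]
0.1 [0.27247164 0.58966248 0.2217293 ] [ 4.30618783e-04  8.42448723e-01  5.38776033e-01 -5.91610872e-04] [-0.44282837 -0.84110652  0.40771365] 0.0187
```

View pics/top0.png

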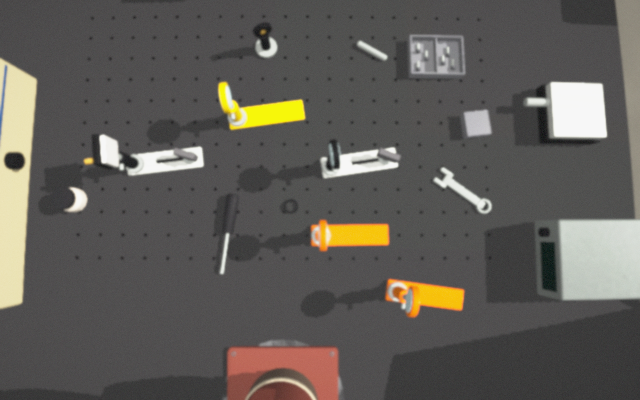

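View pics/side0.png

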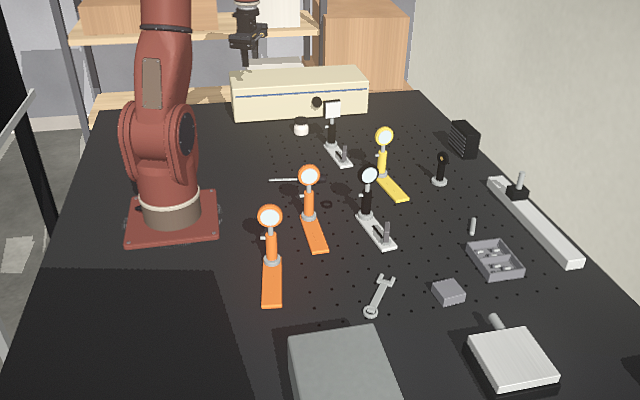

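The top view shows the aluminium lens mount's fork at (360,162), with its lens at (333,155) and knob at about (389,155). The mirror mount is on the left, with its knob at about (183,155). The side view agrees: round lens at (369,175), knob at (377,232).

```bash
python3 - <<'E'
from h import *
for n,box in(("top",(135,175,345,410)),("side",(215,250,355,400))):
    z=np.load(n+"0.npz"); W=points(n,z["d"]); a,b,c,e=box
    R=W[a:b,c:e].reshape(-1,3); ok=(z["d"][a:b,c:e]>0).ravel()
    for lo,hi in((.05,.064),(.03,.05)):
        m=ok&(R[:,2]>lo)&(R[:,2]<hi); Q=R[m]
        print(n,lo,m.sum(),Q.min(0),Q.max(0),Q.mean(0),"minrect",cv2.minAreaRect((Q[:,:2]*1000).astype(np.float32)))
    f=R[ok&(R[:,2]>.005)&(R[:,2]<.015)]; print("fork",cv2.minAreaRect((f[:,:2]*1000).astype(np.float32)))
    im=z["im"][a:b,c:e]; cv2.imwrite(f"pics/c_{n}.png",cv2.resize(im,None,fx=8,fy=8,interpolation=cv2.INTER_CUBIC))
z=np.load("top0.npz"); W=points("top",z["d"]); ok=(z["d"]>0)&(W[...,2]>.015)&(W[...,0]>.3)
# tall stuff near lens mount
h=W[ok]; 
t=h[(h[:,2]>.12)]; 
for q in t[::12]: print(q.round(3),end=' ')
E
```

```text
top 0.05 150 [ 0.50301703 -0.24241439  0.05022712] [ 0.52883124 -0.20028588  0.0613366 ] [ 0.51554459 -0.22076679  0.05710401] minrect ((516.354736328125, -221.03713989257812), (44.003971099853516, 14.645879745483398), 68.57575225830078)
top 0.03 51 [ 0.50317661 -0.23754298  0.0300276 ] [ 0.52608532 -0.19958666  0.04955248] [ 0.51156251 -0.21653125  0.04009736] minrect ((511.2707824707031, -217.33645629882812), (42.80168914794922, 7.955917835235596), 57.64052963256836)
fork ((511.1193542480469, -189.23526000976562), (53.30997848510742, 113.5816421508789), 3.4084250926971436)
side 0.05 71 [ 0.50400762 -0.24665153  0.05006338] [ 0.52819745 -0.20080498  0.05835709] [ 0.51528831 -0.22627716  0.05452454] minrect ((515.9146728515625, -224.47787475585938), (45.928443908691406, 12.383505821228027), 71.73159790039062)
side 0.03 39 [ 0.50262342 -0.24826602  0.03001262] [ 0.51554163 -0.22069419  0.04879127] [ 0.50860444 -0.24199401  0.0391415 ] minrect ((511.2345886230469, -234.53318786621094), (25.53461456298828, 12.544339179992676), 72.20523071289062)
fork ((507.85205078125, -168.701477050781
[... 2248 characters left out ...]
.164] [0.481 0.32  0.135] [ 0.477 -0.103  0.158] [0.475 0.321 0.153] [0.48  0.311 0.129] [0.475 0.328 0.148] [0.479 0.315 0.12 ] [0.475 0.325 0.132] [ 0.473 -0.11   0.15 ] [ 0.471 -0.109  0.147] [ 0.377 -0.085  0.145] [ 0.373 -0.085  0.153] [ 0.369 -0.079  0.16 ] [ 0.367 -0.086  0.159] [ 0.364 -0.077  0.164] [ 0.362 -0.082  0.166] [ 0.36  -0.088  0.157] [ 0.357 -0.077  0.168] [ 0.355 -0.082  0.167] [ 0.353 -0.088  0.162] [ 0.35  -0.077  0.168] [ 0.348 -0.082  0.169] [ 0.346 -0.088  0.161] [ 0.343 -0.077  0.168] [ 0.341 -0.084  0.165] [ 0.337 -0.074  0.158] [ 0.336 -0.079  0.164] [ 0.334 -0.084  0.163] [ 0.33  -0.074  0.148] [ 0.329 -0.081  0.16 ] [ 0.325 -0.077  0.155] [ 0.323 -0.087  0.146]
```

View pics/c_top.png

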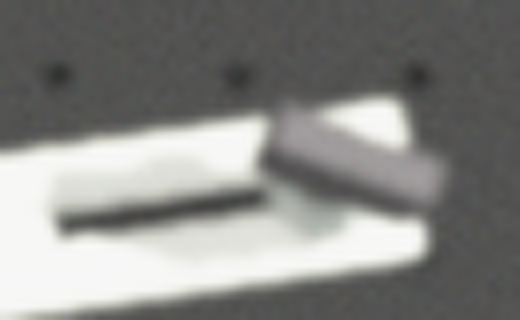

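The crop shows the grey bar tilted across the fork's end. Both cameras put the knob axis at about (0.516, -0.223) with the bar at about 70°, so the jaw axis should be at -20°. I'll swing over in an arc at the current height.

Call:
{"name": "arm_command", "arguments": {"moves": [0,1,0,0.45,0,1,0,0.45,0,1,0,0.45,0,1,0,0.45,0,1,0,0.45,0,1,0,0.45,0,1,0,0.45,0,1,0,0.45,0,1,0,0.45,0,1,0,0.45,0,1,0,0.45,0,1,0,0.45], "jaw": 60}}

```text
t: 1.6
eef_pos: [0.6487, 0.1374, 0.215]
eef_rot: [0.003, 0.996, 0.088, -0.005]
ft_force: [0.7, -0.3, 0.2]
finger_gap: 0.0601
```

```bash
cat > go.py <<'E'
from h import *
import sys
def go(tx,ty,tz,th):
    o=r.get_obs(); p=o["eef_pos"]; q=o["eef_rot"]
    from scipy.spatial.transform import Rotation as R
    M=R.from_quat([q[1],q[2],q[3],q[0]]).as_matrix()
    a=np.degrees(np.arctan2(M[1,0],M[0,0])); d=M.T@(np.array([tx,ty,tz])-p)
    print("t",o["t"],"pos",p.round(4),"th",a.round(2),"zaxis",M[:,2].round(3),"F",o["ft_force"].round(1),"M",o["moment"].round(2),"gap",o["finger_gap"],"q",o["qpos"].round(2))
    print("shift units",(d/.05).round(2),"turn units",round(((a-th+180)%360-180)/10,2))
go(*map(float,sys.argv[1:5]))
E
python3 go.py .516 -.223 .12 -20
```

```text
t 1.6 pos [0.6487 0.1374 0.215 ] th 10.1 zaxis [-0.009 -0.007 -1.   ] F [ 0.7 -0.3  0.2] M [-0.03  0.   -0.02] gap 0.06010240251746187 q [-0.6   0.39  0.44  1.45 -0.16  1.35  0.02]
shift units [-3.86  6.62  1.97] turn units 3.01
```

Call:
{"name": "arm_command", "arguments": {"moves": [-0.5,0.95,0,0.2,-0.5,0.95,0,0.2,-0.55,0.95,0,0.3,-0.5,0.95,0,0.5,-0.45,0.95,0,0.7,-0.3,1,0,0.7,-0.2,0.6,0,0.4]}}

```text
t: 2.48
eef_pos: [0.4972, -0.1951, 0.2164]
eef_rot: [0.005, 0.983, -0.184, -0.005]
ft_force: [-0.1, 0.9, 0.6]
finger_gap: 0.0602
```

```bash
python3 go.py .516 -.223 .12 -20
```

```text
t 2.475 pos [ 0.4972 -0.1951  0.2164] th -21.17 zaxis [-0.013 -0.009 -1.   ] F [-0.1  0.9  0.6] M [-0.07  0.01  0.04] gap 0.06018056535754993 q [-0.35  0.11  0.69  1.78 -0.06  1.29 -0.02]
shift units [0.57 0.36 1.93] turn units -0.12
```

Call:
{"name": "arm_command", "arguments": {"moves": [0.57,0.36,0,-0.1,0,0,0.7,0,0,0,0.7,0,0,0,0.5,0,0,0,0,0]}}

```text
t: 3.1
eef_pos: [0.5161, -0.2227, 0.1188]
eef_rot: [0.004, 0.985, -0.175, -0.005]
ft_force: [0.3, 0.0, 0.2]
finger_gap: 0.06
```

```bash
python3 go.py .516 -.223 .028 -20; python3 - <<'E'
from h import *
ims=[]
for n,(a,b,c,e) in(("top",(90,220,290,470)),("side",(130,260,300,480))):
    im,d=r.capture(n); ims.append(cv2.resize(im[a:b,c:e],None,fx=4,fy=4,interpolation=cv2.INTER_CUBIC)[:,:720])
cv2.imwrite("pics/p1.png",cv2.resize(np.vstack(ims),(415,600)))
E
```

```text
t 3.1 pos [ 0.5161 -0.2227  0.1188] th -20.1 zaxis [-0.012 -0.007 -1.   ] F [0.3 0.  0.2] M [-0.06  0.02 -0.05] gap 0.059999894289726914 q [-0.26  0.28  0.69  1.83 -0.19  1.11  0.14]
shift units [ 0.02 -0.01  1.82] turn units -0.01
```

View pics/p1.png

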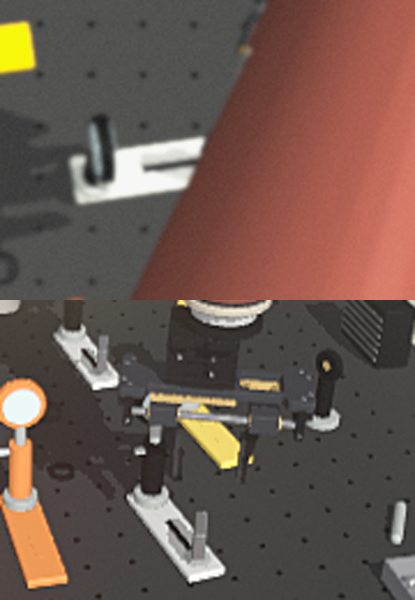

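The side crop shows the gripper above the lens mount's knob, with the fingers at about (177,455) and (248,455) either side of the knob at (200,540). The lens is clear. Descend and close.

Call:
{"name": "arm_command", "arguments": {"moves": [0,0,0.6,0,0,0,0.6,0,0,0,0.4,0,0,0,0.2,0,0,0,0,0]}}

```text
t: 3.82
eef_pos: [0.5233, -0.224, 0.0361]
eef_rot: [0.004, 0.985, -0.173, 0.002]
ft_force: [0.9, -0.7, -0.1]
finger_gap: 0.0596
```

```bash
python3 go.py .516 -.223 .028 -20
```

```text
t 3.825 pos [ 0.5233 -0.224   0.0361] th -19.92 zaxis [ 0.004 -0.008 -1.   ] F [ 0.9 -0.7 -0.1] M [-0.09  0.07 -0.02] gap 0.05964687748195944 q [-0.21  0.39  0.64  1.89 -0.28  0.94  0.21]
shift units [-0.15  0.03  0.16] turn units 0.01
```

Call:
{"name": "arm_command", "arguments": {"moves": [-0.15,0.03,0.16,0,0,0,0,0]}}

```text
t: 4.08
eef_pos: [0.5163, -0.2232, 0.0293]
eef_rot: [0.004, 0.985, -0.173, 0.004]
ft_force: [0.1, 0.3, 1.0]
finger_gap: 0.0598
```

Call:
{"name": "arm_command", "arguments": {"moves": [0,0,0,0,0,0,0,0,0,0,0,0,0,0,0,0], "jaw": 25}}

```text
t: 4.58
eef_pos: [0.5171, -0.2233, 0.0303]
eef_rot: [0.004, 0.985, -0.173, 0.005]
ft_force: [0.6, -0.6, -0.2]
finger_gap: 0.0292
```

```bash
python3 go.py .516 -.223 .028 -20
```

```text
t 4.575 pos [ 0.5171 -0.2233  0.0303] th -19.9 zaxis [ 0.008 -0.009 -1.   ] F [ 0.6 -0.6 -0.2] M [-0.06  0.12  0.01] gap 0.029220208056572355 q [-0.21  0.39  0.64  1.92 -0.28  0.92  0.22]
shift units [-0.02  0.    0.05] turn units 0.01
```

Now grip the bar.

Call:
{"name": "arm_command", "arguments": {"moves": [0,0,0,0,0,0,0,0,0,0,0,0,0,0,0,0,0,0,0,0], "jaw": 5}}

```text
t: 5.2
eef_pos: [0.5161, -0.223, 0.0303]
eef_rot: [0.003, 0.985, -0.173, 0.003]
ft_force: [-0.8, 0.2, 1.9]
finger_gap: 0.0136
```

```bash
python3 go.py .516 -.223 .028 -20
```

```text
t 5.2 pos [ 0.5161 -0.223   0.0303] th -19.93 zaxis [ 0.006 -0.008 -1.   ] F [-0.8  0.2  1.9] M [-0.    0.31 -0.14] gap 0.013610072251561757 q [-0.21  0.39  0.64  1.92 -0.28  0.92  0.22]
shift units [-0.    0.    0.05] turn units 0.01
```

Gripped, with a 13.6 mm gap and almost no side force. Try counter-clockwise (negative turn) first, since it leads away from the lens.

Call:
{"name": "arm_command", "arguments": {"moves": [0,0,0,-0.3,0,0,0,-0.3,0,0,0,0]}}

```text
t: 5.58
eef_pos: [0.5161, -0.2233, 0.0303]
eef_rot: [0.003, 0.993, -0.122, 0.003]
ft_force: [-0.9, 0.8, -0.0]
finger_gap: 0.0151
```

```bash
python3 go.py .516 -.223 .030 -20
```

```text
t 5.575 pos [ 0.5161 -0.2233  0.0303] th -13.98 zaxis [ 0.006 -0.007 -1.   ] F [-0.9  0.8 -0. ] M [ 0.19  0.13 -0.74] gap 0.015079715750466714 q [-0.19  0.38  0.62  1.92 -0.27  0.92  0.31]
shift units [-0.   -0.01  0.01] turn units 0.6
```

Counter-clockwise hits a stop at once: the moment is -0.74 N m and the jaws are wedged open from 13.6 to 15.1 mm. Now clockwise.

Call:
{"name": "arm_command", "arguments": {"moves": [0,0,0,0.3,0,0,0,0.3,0,0,0,0.5,0,0,0,0.5,0,0,0,0]}}

```text
t: 6.2
eef_pos: [0.5157, -0.2229, 0.0303]
eef_rot: [0.003, 0.964, -0.264, 0.003]
ft_force: [-1.4, -0.0, 0.8]
finger_gap: 0.0139
```

```bash
python3 go.py .516 -.223 .030 -80; python3 - <<'E'
from h import *
im,d=r.capture("side"); W=points("side",d)
cv2.imwrite("pics/p2.png",cv2.resize(im[110:270,290:490],None,fx=3,fy=3,interpolation=cv2.INTER_CUBIC))
E
```

```text
t 6.2 pos [ 0.5157 -0.2229  0.0303] th -30.65 zaxis [ 0.005 -0.007 -1.   ] F [-1.4 -0.   0.8] M [-0.07  0.4  -0.01] gap 0.013901956169635387 q [-0.24  0.4   0.68  1.92 -0.31  0.92  0.05]
shift units [ 0.01 -0.    0.01] turn units 4.93
```

View pics/p2.png

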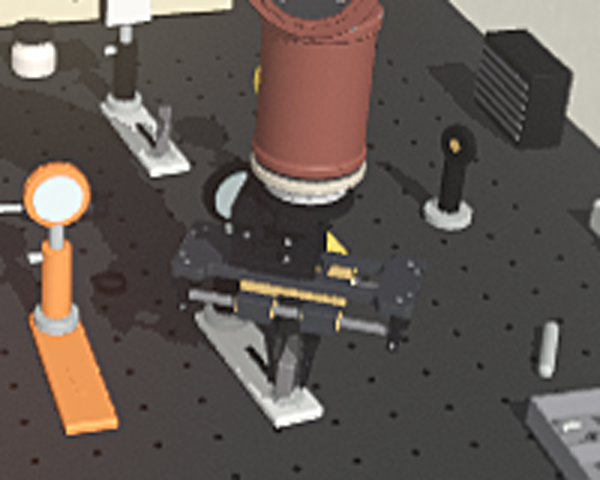

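It turns freely clockwise: moment about 0 and the gap stays at 13.9 mm. The picture shows the bar between the pads at (287,370) and the gripper's left end at (185,260), which will swing towards the lens at (232,195). I computed about 10–15 mm of clearance there, so I'll go in stages and watch the force.

Call:
{"name": "arm_command", "arguments": {"moves": [0,0,0,0.6,0,0,0,0.6,0,0,0,0.6,0,0,0,0.6,0,0,0,0]}}

```text
t: 6.88
eef_pos: [0.515, -0.2223, 0.0303]
eef_rot: [0.002, 0.888, -0.459, 0.003]
ft_force: [-0.9, -0.4, 2.1]
finger_gap: 0.0137
```

```bash
python3 go.py .516 -.223 .030 -80; python3 - <<'E'
from h import *
im,d=r.capture("side"); W=points("side",d)
cv2.imwrite("pics/p3.png",cv2.resize(im[110:270,290:490],None,fx=4,fy=3.75,interpolation=cv2.INTER_CUBIC))
E
```

```text
t 6.875 pos [ 0.515  -0.2223  0.0303] th -54.69 zaxis [ 0.003 -0.006 -1.   ] F [-0.9 -0.4  2.1] M [-0.03  0.47 -0.01] gap 0.01372646587403425 q [-0.32  0.42  0.78  1.92 -0.36  0.94 -0.32]
shift units [ 0.02 -0.01  0.01] turn units 2.53
```

View pics/p3.png

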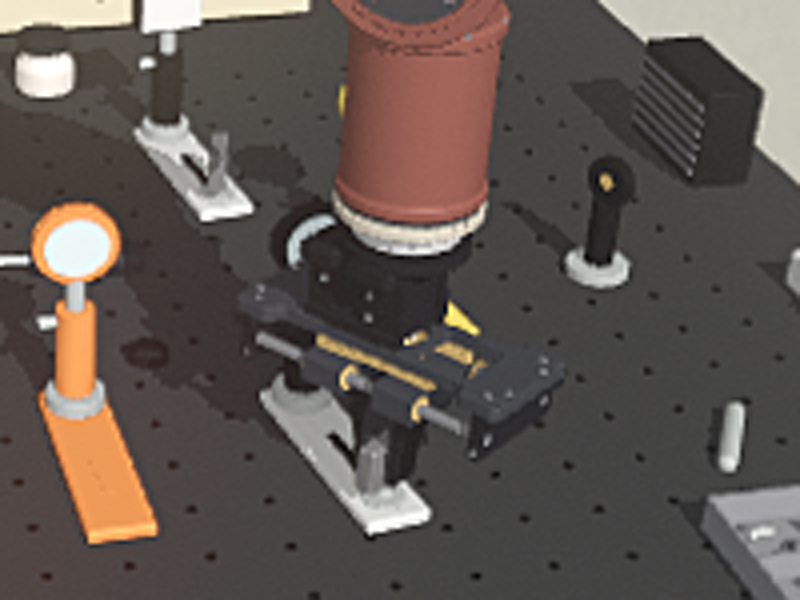

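The knob has followed about 35°, with the gripper's end at (265,300) still in front of the post. I'll continue gently.

Call:
{"name": "arm_command", "arguments": {"moves": [0,0,0,0.5,0,0,0,0.5,0,0,0,0]}}

```text
t: 7.3
eef_pos: [0.5148, -0.222, 0.0303]
eef_rot: [0.001, 0.847, -0.532, 0.003]
ft_force: [-1.2, -0.4, 2.9]
finger_gap: 0.0136
```

```bash
python3 go.py .516 -.223 .030 -80
```

```text
t 7.3 pos [ 0.5148 -0.222   0.0303] th -64.29 zaxis [ 0.003 -0.005 -1.   ] F [-1.2 -0.4  2.9] M [ 0.1   0.55 -0.12] gap 0.013564853235774704 q [-0.34  0.43  0.81  1.92 -0.38  0.94 -0.47]
shift units [ 0.03 -0.01  0.01] turn units 1.57
```

Call:
{"name": "arm_command", "arguments": {"moves": [0,0,0,0.5,0,0,0,0.4,0,0,0,0]}}

```text
t: 7.68
eef_pos: [0.5146, -0.2217, 0.0303]
eef_rot: [0.001, 0.805, -0.594, 0.002]
ft_force: [-2.0, 1.2, 2.4]
finger_gap: 0.0139
```

```bash
python3 go.py .516 -.223 .030 -80
```

```text
t 7.675 pos [ 0.5146 -0.2217  0.0303] th -72.81 zaxis [ 0.002 -0.004 -1.   ] F [-2.   1.2  2.4] M [ 0.14  0.58 -0.02] gap 0.01391018580364009 q [-0.37  0.45  0.85  1.92 -0.41  0.95 -0.6 ]
shift units [ 0.03 -0.02  0.01] turn units 0.72
```

Call:
{"name": "arm_command", "arguments": {"moves": [0,0,0,0.4,0,0,0,0.4,0,0,0,0.3,0,0,0,0]}}

```text
t: 8.18
eef_pos: [0.5147, -0.2214, 0.0303]
eef_rot: [0.001, 0.749, -0.663, 0.002]
ft_force: [-1.5, 0.3, 3.8]
finger_gap: 0.0142
```

```bash
python3 go.py .516 -.223 .030 -80
```

```text
t 8.175 pos [ 0.5147 -0.2214  0.0303] th -83.04 zaxis [ 0.002 -0.004 -1.   ] F [-1.5  0.3  3.8] M [0.12 0.63 0.59] gap 0.014240094973474731 q [-0.4   0.46  0.89  1.93 -0.43  0.95 -0.75]
shift units [ 0.04 -0.02  0.01] turn units -0.3
```

A stop is felt: the moment is +0.59 N m and the gap is opening. I'll press a little further to confirm.

Call:
{"name": "arm_command", "arguments": {"moves": [0,0,0,0.3,0,0,0,0]}}

```text
t: 8.43
eef_pos: [0.5149, -0.2213, 0.0303]
eef_rot: [0.001, 0.734, -0.679, 0.002]
ft_force: [-0.5, 1.0, 2.1]
finger_gap: 0.0145
```

```bash
python3 go.py .516 -.223 .030 -82
```

```text
t 8.425 pos [ 0.5149 -0.2213  0.0303] th -85.6 zaxis [ 0.002 -0.005 -1.   ] F [-0.5  1.   2.1] M [0.06 0.53 0.58] gap 0.014466855535668776 q [-0.41  0.47  0.9   1.93 -0.44  0.96 -0.79]
shift units [ 0.04 -0.02  0.01] turn units -0.36
```

The moment holds while the jaws slip on the bar, so the knob is at its stop, about 60–63° from the start. Release.

Call:
{"name": "arm_command", "arguments": {"moves": [0,0,0,0,0,0,0,0,0,0,0,0,0,0,0,0,0,0,0,0,0,0,0,0], "jaw": 56}}

```text
t: 9.18
eef_pos: [0.5152, -0.2217, 0.0301]
eef_rot: [0.001, 0.735, -0.678, 0.003]
ft_force: [-0.1, 0.6, 0.1]
finger_gap: 0.0553
```

```bash
python3 go.py .516 -.231 .09 -85
```

```text
t 9.175 pos [ 0.5152 -0.2217  0.0301] th -85.41 zaxis [ 0.004 -0.005 -1.   ] F [-0.1  0.6  0.1] M [-0.05  0.21  0.04] gap 0.05525326333484588 q [-0.41  0.47  0.9   1.93 -0.44  0.95 -0.79]
shift units [ 0.19 -0.01 -1.2 ] turn units -0.04
```

Call:
{"name": "arm_command", "arguments": {"moves": [0.15,0,0,0,0,0,-0.4,0,0,0,-0.4,0,0,0,-0.4,0,0,0,-0.5,0,0,0,-0.6,0,0,0,-0.7,0,0,0,-0.7,0,0,0,0,0]}}

```text
t: 10.3
eef_pos: [0.5151, -0.2311, 0.2316]
eef_rot: [-0.002, 0.734, -0.68, 0.006]
ft_force: [0.1, 0.2, -0.9]
finger_gap: 0.0561
```

```bash
python3 go.py .516 -.231 .22 -20
```

```text
t 10.3 pos [ 0.5151 -0.2311  0.2316] th -85.62 zaxis [ 0.011 -0.005 -1.   ] F [ 0.1  0.2 -0.9] M [-0.    0.14  0.01] gap 0.056052567377165144 q [-0.57  0.22  1.06  1.71 -0.2   1.31 -0.96]
shift units [-0.   -0.01  0.23] turn units -6.56
```

Call:
{"name": "arm_command", "arguments": {"moves": [-1,0,0,0,-1,0,0,0,-1,0,0,-0.3,-1,0,0,-0.3,-1,0,0,-0.3,-1,0,0,-0.3,-1,0,0,0,-1,0,0,0,-0.5,0,0,0,0,0,0,0]}}

```text
t: 11.55
eef_pos: [0.4359, 0.1943, 0.2302]
eef_rot: [-0.002, 0.801, -0.599, 0.006]
ft_force: [-0.0, -0.3, 0.2]
finger_gap: 0.056
```

```bash
python3 go.py .516 .2 .22 -20; python3 - <<'E'
from h import *
im,d=r.capture("top"); W=points("top",d); np.savez("top1.npz",im=im,d=d)
cv2.imwrite("pics/p4.png",im)
R=W[135:180,345:410].reshape(-1,3); Q=R[(R[:,2]>.05)&(R[:,2]<.064)]
print(len(Q),cv2.minAreaRect((Q[:,:2]*1000).astype(np.float32)))
for k,dd in(("before",np.load("top0.npz")["d"]),("after",d)):
    R=points("top",dd)[130:175,160:205].reshape(-1,3); Q=R[(R[:,2]>.05)&(R[:,2]<.064)]
    print("mirror knob",k,len(Q),cv2.minAreaRect((Q[:,:2]*1000).astype(np.float32)) if len(Q)>5 else "")
E
```

```text
t 11.55 pos [0.4359 0.1943 0.2302] th -73.6 zaxis [ 0.012 -0.003 -1.   ] F [-0.  -0.3  0.2] M [-0.05  0.15  0.02] gap 0.05600038039517391 q [-1.19 -0.07  0.64  1.89  0.06  1.3  -1.84]
shift units [ 0.34 -1.57  0.22] turn units -5.36
148 ((516.3154907226562, -220.005615234375), (46.41005325317383, 13.961787223815918), 9.9850492477417)
mirror knob before 150 ((517.0228271484375, 202.9688262939453), (44.2528190612793, 14.023380279541016), 72.893310546875)
mirror knob after 9 ((513.8309936523438, 182.8544464111328), (8.286077499389648, 3.1418769359588623), 13.184630393981934)
```

View pics/p4.png

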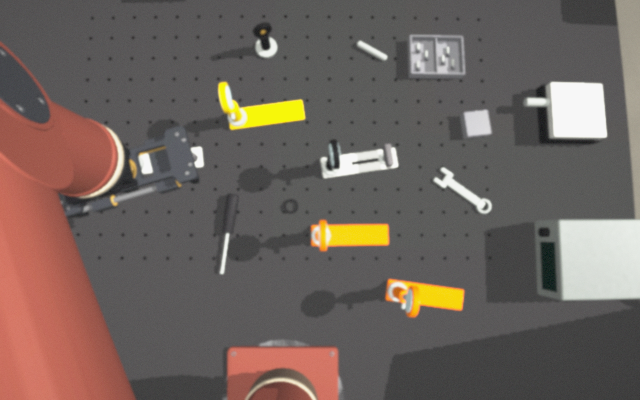

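The top view shows the lens mount's knob at (392,155), now across the fork. Its bar angle went from about 70° to 10°, a full 60° clockwise. The gripper is at z = 0.23 m and touches nothing, so I'll hand in.

```bash
python3 -c "
from station import r
print(r.sign_off())"
```

```text
the job is handed in; nothing more can be done
None
```

The lens mount's knob is loosened to its stop and released. Its thread gives clockwise seen from above, which makes it left-handed.

- **Finding the direction:** I gripped the bar and tried counter-clockwise first. That met a firm stop at once, with about 0.7 N m and the jaws wedged open. I then turned it clockwise until the moment rose to about 0.6 N m and the jaws began to slip on the bar.
- **Final check:** after I released the knob and lifted clear, the top camera showed the bar's angle had gone from about 69–72° to 10°, so about 60°. The force on the tool was about zero. The robot's clock stood at about 11.6 s at this check, just before I handed in.
- **Not checked:** the arm hid the mirror mount's knob in the last picture, so I have no after-image of it. The gripper stayed at least 0.2 m above the table on that side, and the readings after each move showed no contact.

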